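# Knock a stuck biscuit out of its mould

## Robot

A 6-joint arm with a two-finger parallel gripper is mounted at the origin on a cart in front of the work surface, level with it; the furniture and walls round the work are solid. World frame = base frame: x ahead of the robot, y to its left, z up, the work surface at z = 0. Lengths are in m, angles in rad, forces in N, time in s.
With the tool pointing down it reaches from about 0.3 to 0.775 m from the base axis. Payload 14.6 kg.
Tool frame: the origin (TCP) lies at the very end of the fingers, on their centre line; the grasp point (between the pads) lies 19 mm behind it (ctrl.grasp_offset is the distance from the TCP to the grasp point, in m); z points along the fingers, y is the line along which they close (so a half turn about z gives the same grasp; the last joint's range is limited). The gripper opens to 94 mm and grips with 3 to 60 N. Pads are 16 mm wide; open, the fingers measure 119 mm over their backs; the gripper's body (75 mm by 177 mm) begins 78 mm behind the grasp point.
Start: joints at [-1.378, 0.3, 1.521, -0, 1.321, -0.067], TCP at [0.141, -0.532, 0.205] pointing down, gripper open.
Joint ranges: [-3.03, 3.03], [-0.79, 2.21], [0.23, 2.52], [-1.04, 4.18], [0, 3.07], [-2.55, 2.55]. Speed limits (rad/s): [2.22, 2.22, 2.57, 3.14, 3.14, 3.14].

## Interface

Orientations are given as [roll, pitch, yaw] about the fixed x, y, z axes, in that order (R = Rz(yaw) Ry(pitch) Rx(roll)).
In Python, from station import ctrl gives the robot as it stands.
- The arm moves only by the tool step_arm, never from a script. Its argument "plan" is a list that holds one entry, the list of rows, each a list of 6 numbers: the shift along the tool's x, y, z in units of 30 mm (1.0 is 30 mm), then the turn, a rotation vector about the tool's x, y, z in units of 6 degrees (1.0 is 6 degrees). In form: [[[dx, dy, dz, wx, wy, wz], ...]]. A call has 1 to 8 rows; each row is the pose to reach, as a shift and turn from the pose commanded when the call began, along the tool's axes at that moment; what a row does not reach only later rows make up. A row lasts 1/12 s, in which the tool goes at most 41.7 mm and 7.16 degrees, less where a joint would pass 70% of its speed; a pose out of reach is approached as far as the arm can. A call with a gripper value outside its range is refused whole. "grip" is the opening, from 0 (shut) to 1 (fully open), set as the call begins (left out, the last holds). The fingers move at their own pace and stop on an object; "squeeze" is the grip in N (left out, the last holds). Time passes only in rows, so rows that repeat a pose let the fingers close. It gives the time, the measured TCP pose, the force, the opening and the grip force at its end, in the units of the state.
- ctrl.get_obs(): the state, without advancing time (a new reading comes with each control period).
- ctrl.camera(name): name is "scene" or "top"; returns the picture (480x640x3 uint8, red, green, blue); there is no depth.
- ctrl.camera_model(name): a dict with "intrinsics" (3x3 intrinsics, pixels), "R" (3x3) and "t" (3): a world point X has camera coordinates R X + t. Camera axes: x right, y down, z forward; pixel columns grow to the right and rows downward; lengths in m; the calibration is good to about 2 mm. A picture is of the moment at which its call begins. camera_model takes no time and is no camera call.
- ctrl.hand_in(): hands the job in; it is judged then, once.
Trained networks look in the newest picture that a camera, given by its name, has taken for a name from the list of things; names that differ only in an ending like _2 or _b are one class to them, and where a whole thing is asked for, a point or a joint stands for the part that bears it (a point fixed in the world has none). Each returns a list of dicts, best first, with "confidence" (0 to 1); they miss things now and then, are a little off and sometimes report something else, mostly with a low value. They report only what shows in the picture. A call takes as long as a camera call. They do not tell look-alikes from the thing itself.
- ctrl.masks_of(query, camera): "pixels" (480x640 bool, what is visible of it) and "at" ([column, row] in pixels, amid what is visible of it).
- ctrl.place_of(query, camera): "at" ([column, row] in pixels: a listed point, or the origin of a listed thing).
The state is a dict: "time_s": time; "qpos": joint angles; "joint_vel": joint speeds; "tau": joint torques, N m; "ee_pos": TCP position; "eef_rot": TCP orientation; "force": force on the tool from outside, world axes, zero at the start; "moment": the same for the moment, N m; "grip_width": finger opening in m; "grip_force": force on a finger pad.
Only numpy, scipy, OpenCV 4.12 (cv2) and the standard library are available. Lean on these libraries where they do the work, as an engineer would, in place of code of your own. Each camera call takes 0.05 s, during which the arm holds its last target. There are 200 camera calls.

## Task

A hard round biscuit is stuck in the square aluminium mould. Set the mould upright over the knockout stand so that the rod goes up through the hole in its floor, press it down gently until it is fully home on the rod's foot and the biscuit has been pushed out above the rim, then leave the mould there and lay the biscuit on the dark chopping board, the same way up, wholly on the board. Do not drop or tip the biscuit, and leave the other things where they are.

Things in the scene. Friction and masses are not known exactly. Their poses are not given: they have to be found in the camera images.
- mould: Loose square aluminium mould, 66 x 66 mm, 36 mm high, 0.2 to 0.45 kg; origin at the centre of its underside, z up, x and y along its flat sides. Round pocket 46 mm wide, open at the top; floor 10 mm thick with a 18 mm through hole in its middle. Grip two parallel flat sides from above, fingertips near the underside: the rising biscuit's top comes 17 mm above the rim and must clear the palm.
- mould_rim (a point): Centre of the mould's mouth, level with its rim, 36 mm above its underside. 6 mm below the rim, four small round sprung catches stick into the pocket from its corners and hold the biscuit's edge down. Pushing the biscuit up past them takes some 8 to 15 N at first, then it rubs along with a few N and they spring back under it.
- biscuit: Hard round biscuit, 44 mm diameter, 18 mm thick, rounded edges, 40 g, pricked on top; origin at the centre of its underside, z up. At the start it lies on the pocket's floor (10 mm above the mould's origin), its top 8 mm below the rim. Knocked out, it stands on the rod, its underside 35 mm above the mould's, and can be gripped round its side just above the rim.
- stand: Knockout stand, fixed: dark steel foot plate 110 (x) x 130 (y) x 8 mm with a slot along its y axis; origin at the centre of its underside, z up. On it stands a round steel foot 50 mm wide, its top 13 mm above the origin, and from that an upright 14 mm rod with rounded edge. The mould is home when its underside rests on the foot. The stand must not be loaded with over 50 N.
- stand_mid (a point): Point over the middle of the stand's plate at the height of the rod's tip, 48 mm above the plate's underside; axes as the stand's. The rod is clamped on the slot's line (x = 0), up to 18 mm from this point towards +y or -y: where is not measured and must be found by touch or sight. It is rigid and does not give sideways.
- board: Dark plastic chopping board lying on the worktop, fixed, 155 (x) x 210 (y) x 12 mm; origin at the centre of its underside, z up, top at 12 mm.
- lemon: Bystander: lemon, 67 x 54 x 54 mm; origin under its middle.
- spice: Bystander: small spice jar with a dark cap, 44 mm diameter, 105 mm high; origin at the centre of its underside.
Things that resemble listed ones, but are neither listed nor needed, are in the scene too. Of the things that look like the biscuit, the larger one is meant. What is shaped like the mould but blue is not meant.

How it is judged:
By the outcome, as a careful person would: the job done as asked, in the order asked, and still so for the second after the job is handed in, with the robot touching nothing.
It also fails if it takes over 72 s, if anything falls off the work surface, if the arm or the gripper's body presses on something with over 40 N, if the wrist force passes 120 N, or if a joint passes its speed limit or range.

## Working session

There is one attempt and no reset: what is moved stays moved. The work goes in short steps, Python scripts to look and compute and a tool call to move; the robot and the scene stay as the last step left them, time stands still between calls to the robot, and variables do not carry over. Pictures are saved under pics/ and viewed, at most 10 in all, crops included, and the job is handed in when it is done.

Besides the shell and the picture viewer there is one more tool, called after "Emit:" by a JSON object that holds its "api" and its "payload". step_arm: Moves the arm, as the interface text tells. Its arguments: {"type":"object","properties":{"plan":{"type":"array","items":{"type":"array","items":{"type":"array","items":{"type":"number"}}}},"grip":{"type":"number"},"squeeze":{"type":"number"}},"required":["plan"]}

```bash
mkdir -p pics; ls
cat > h.py <<'E'
import numpy as np, cv2
from station import ctrl
def snap(n,f): 
    im=ctrl.camera(n); cv2.imwrite('pics/'+f,cv2.cvtColor(im,cv2.COLOR_RGB2BGR)); return im
def ray(n,px):
    m=ctrl.camera_model(n);K,R,t=[np.array(m[k]) for k in("intrinsics","R","t")]
    d=R.T@np.linalg.inv(K)@np.array([px[0],px[1],1.]);return -R.T@t,d/np.linalg.norm(d)
def atz(n,px,z): o,d=ray(n,px);return o+d*(z-o[2])/d[2]
def proj(n,X):
    m=ctrl.camera_model(n);K,R,t=[np.array(m[k]) for k in("intrinsics","R","t")]
    p=K@(R@np.array(X)+t);return p[:2]/p[2]
def tri(a,pa,b,pb):
    o1,d1=ray(a,pa);o2,d2=ray(b,pb)
    s=np.linalg.lstsq(np.c_[d1,-d2],o2-o1,rcond=None)[0]
    p,q=o1+s[0]*d1,o2+s[1]*d2;return (p+q)/2,np.linalg.norm(p-q)
E
python3 - <<'E'
from h import *
np.set_printoptions(precision=4,suppress=True)
for n in("scene","top"):
    snap(n,n+'0.png'); m=ctrl.camera_model(n); print(n,m)
    for q in("mould","mould_rim","biscuit","stand","stand_mid","board","lemon","spice"):
        print(q,[(np.round(d['at']),round(d['confidence'],2)) for d in ctrl.place_of(q,n)])
print(ctrl.get_obs())
E
```

```text
pics
scene {'intrinsics': array([[517.1621,   0.    , 323.299 ],
       [  0.    , 517.1621, 248.8019],
       [  0.    ,   0.    ,   1.    ]]), 'R': array([[-0.8926, -0.4505,  0.0159],
       [-0.3018,  0.5711, -0.7634],
       [ 0.3349, -0.6862, -0.6457]]), 't': array([0.4601, 0.1753, 1.0067])}
mould [(array([252., 354.]), 0.96), (array([405., 256.]), 0.66)]
mould_rim [(array([407., 242.]), 0.68), (array([256., 343.]), 0.59), (array([286., 223.]), 0.57)]
biscuit [(array([255., 349.]), 0.69), (array([288., 321.]), 0.57)]
stand [(array([315., 271.]), 0.85)]
stand_mid [(array([318., 254.]), 0.84)]
board [(array([393., 198.]), 0.88)]
lemon [(array([287., 222.]), 0.6)]
spice [(array([266., 241.]), 0.88)]
top {'intrinsics': array([[434.0801,   0.    , 319.5908],
       [  0.    , 434.0801, 241.4489],
       [  0.    ,   0.    ,   1.    ]]), 'R': array([[ 0.0295, -0.9995,  0.0125],
       [-0.9964, -0.0304, -0.0794],
       [ 0.0797, -0.0101, -0.9968]]), 't': array([-0.0265,  0.4903,  0.8618])}
mould [(array([360., 311.]), 0.92), (array([168., 235.]), 0.87)]
mould_rim [(array([356., 314.]), 0.84), (array([157., 227.]), 0.67)]
biscuit [(array([164., 232.]), 0.76), (array([312., 164.]), 0.62), (array([209., 239.]), 0.46)]
stand [(array([292., 234.]), 0.57)]
stand_mid [(array([292., 229.]), 0.82)]
board [(array([457., 259.]), 0.7)]
lemon [(array([347., 162.]), 0.94)]
spice [(array([310., 163.]), 0.73)]
{'time_s': 0.9, 'qpos': array([-1.3777,  0.2999,  1.521 ,  0.    ,  1.3207, -0.0666]), 'joint_vel': array([ 0.0009,  0.0005,  0.0014, -0.001 , -0.0002,  0.0002]), 'tau': array([ -0.0009, -53.1662, -35.2915,   0.0708,   0.0214,  -0.    ]), 'ee_pos': array([ 0.1413, -0.5316,  0.2055]), 'eef_rot': array([ 3.1416, -0.    ,  0.2597]), 'force': array([0.2589, 0.7348, 0.1722]), 'moment': array([ 0.0446, -0.0283,  0.0408]), 'grip_force': 0.0, 'grip_width': 0.0942718435919978}
```

View pics/scene0.png

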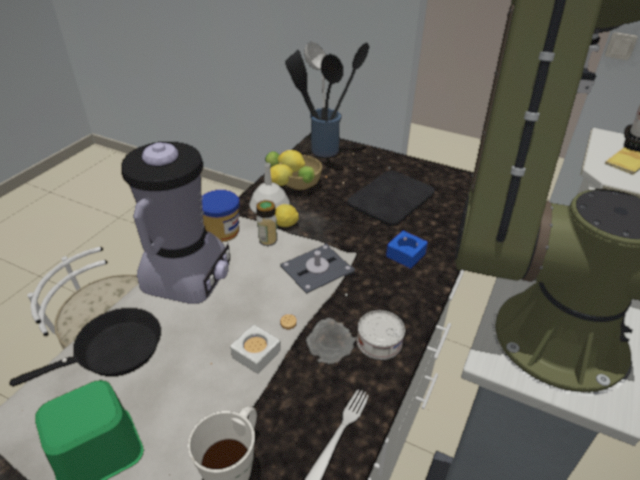

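View pics/top0.png

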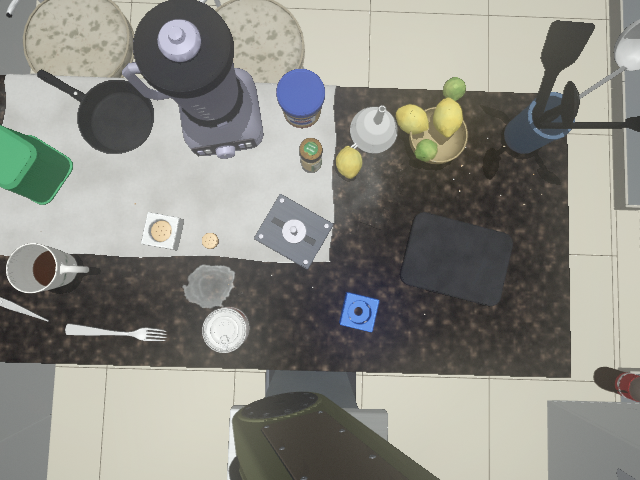

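The scene shows the aluminium mould at scene (256,347) / top (162,231), with the biscuit inside at (160,230). Look-alikes are the blue mould at top (360,312) and scene (405,250), and the small biscuit at top (210,240) and scene (288,321). The stand is at top (293,231) and the board at top (457,259). I choose the silver mould and check it in a close crop.

Run:
```python
from h import *
np.set_printoptions(precision=4,suppress=True)
t=cv2.imread('pics/top0.png');s=cv2.imread('pics/scene0.png')
c=lambda im,x,y,w,h:cv2.resize(im[y:y+h,x:x+w],(400,300),interpolation=cv2.INTER_CUBIC)
cv2.imwrite('pics/crop0.png',np.vstack([np.hstack([c(t,135,200,80,60),c(s,222,315,80,60)]),np.hstack([c(t,244,186,100,75),c(s,270,230,100,75)])]))
for n in("top","scene"):
  for q in("mould","stand","board","biscuit"):
    for d in ctrl.masks_of(q,n):
      p=d['pixels'].astype(np.uint8);r=cv2.minAreaRect(cv2.findNonZero(p))
      cnt=max(cv2.findContours(p,0,2)[0],key=cv2.contourArea)
      ap=cv2.approxPolyDP(cnt,0.04*cv2.arcLength(cnt,True),True)[:,0]
      print(n,q,round(d['confidence'],2),np.array(d['at']),p.sum(),np.round(cv2.boxPoints(r),1).tolist(),ap.tolist())
```

```text
top mould 0.62 [360.3 315.6] 1109 [[337.70001220703125, 324.20001220703125], [345.6000061035156, 291.20001220703125], [379.20001220703125, 299.20001220703125], [371.29998779296875, 332.20001220703125]] [[347, 292], [339, 322], [370, 331], [378, 301]]
top mould 0.57 [170.1 233.2] 897 [[140.10000610351562, 243.39999389648438], [146.6999969482422, 210.6999969482422], [184.0, 218.1999969482422], [177.39999389648438, 250.89999389648438]] [[148, 212], [141, 242], [177, 249], [182, 219]]
top stand 0.74 [293.6 233.1] 3394 [[251.60000610351562, 238.0], [279.20001220703125, 191.3000030517578], [334.70001220703125, 224.0], [307.0, 270.79998779296875]] [[279, 195], [255, 239], [308, 268], [331, 224]]
top board 0.72 [455.1 261. ] 7607 [[397.0, 282.1000061035156], [416.29998779296875, 208.89999389648438], [516.2999877929688, 235.1999969482422], [497.1000061035156, 308.3999938964844]] [[418, 214], [402, 281], [496, 304], [510, 237]]
top biscuit 0.79 [161.1 228.8] 309 [[147.5, 230.5], [161.0, 217.0], [174.0, 230.0], [160.5, 243.5]] [[157, 221], [152, 227], [152, 234], [156, 239], [164, 240], [170, 2
[... 964 characters left out ...]
4844], [338.6000061035156, 236.3000030517578], [354.5, 271.3999938964844], [294.79998779296875, 298.5]] [[327, 243], [280, 264], [306, 293], [353, 270]]
scene board 0.86 [391.5 197.4] 2884 [[344.8999938964844, 200.3000030517578], [403.0, 151.8000030517578], [436.5, 192.0], [378.3999938964844, 240.5]] [[388, 170], [347, 201], [396, 224], [434, 189]]
scene biscuit 0.66 [287.9 317.5] 210 [[280.0, 314.0], [296.0, 314.0], [296.0, 328.0], [280.0, 328.0]] [[282, 316], [282, 327], [291, 328], [295, 325], [296, 318], [293, 315]]
scene biscuit 0.55 [254.8 342.6] 260 [[245.0, 337.0], [266.0, 337.0], [266.0, 351.0], [245.0, 351.0]] [[266, 342], [259, 337], [251, 338], [245, 348], [259, 351], [266, 346]]
```

View pics/crop0.png

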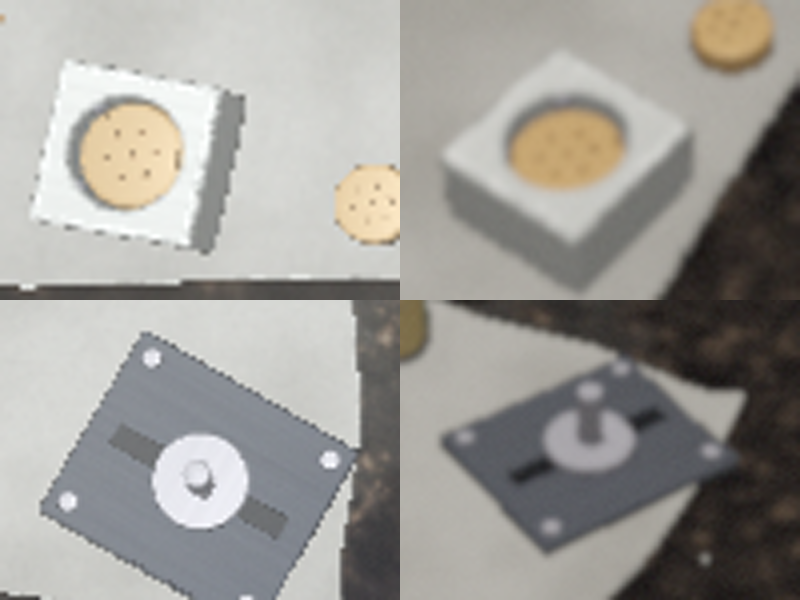

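The crop confirms it. The silver square mould has the larger pricked biscuit in it, with top-face centre at top (160.3,230.4) and scene (255.2,343.5). The rod tip is at top (293.1,229.1) and scene (317.1,252.1). Next I triangulate.

Run:
```python
from h import *
np.set_printoptions(precision=4,suppress=True)
A=[(148,211.6),(179,217.6),(173.2,249.2),(141,243.2)];B=[(256.6,362.6),(230.2,346),(254,324.6),(280,340.6)]
# match corners by projection of z=.036
P=[atz('top',a,.036) for a in A]
for a,p in zip(A,P):
    q=proj('scene',p); b=min(B,key=lambda b:np.hypot(*(q-b))); print(p,q,b,tri('top',a,'scene',b))
print('mould',tri('top',(160.3,230.4),'scene',(255.2,343.5)))
P=np.array(P)[:,:2]
for i in range(4): e=P[(i+1)%4]-P[i];print('edge',np.linalg.norm(e),np.degrees(np.arctan2(e[1],e[0]))%90)
print('tip',tri('top',(293.1,229.1),'scene',(317.1,252.1)),atz('top',(293.1,229.1),.048),atz('scene',(317.1,252.1),.048))
print('foot',tri('top',(293.9,230.6),'scene',(317.1,264.6)),atz('top',(293.9,230.6),.013),atz('scene',(317.1,264.6),.013))
S=[(279.9,193.9),(332.9,223.6),(253.6,237.6)];P=[atz('top',p,.008) for p in S];print(P)
for i,j in((0,1),(0,2)): e=P[j]-P[i];print('stand edge',np.linalg.norm(e),np.degrees(np.arctan2(e[1],e[0])))
for p in((418,214),(402,281),(496,304),(510,237),(457,259)):print('board',atz('top',p,.012))
print('board tri',tri('top',(457,259),'scene',(391.5,197)))
for n,p in(('lemon',(347,162)),('spice',(310,154)),('smallb',(210,240)),('blend',(225,150)),('cap',(300,90)),('glassjar',(373,130)),('matedge',(330,260))):print(n,atz('top',p,.02))
```

```text
[0.5389 0.3321 0.036 ] [229.4078 345.4243] (230.2, 346) (array([0.5382, 0.3321, 0.035 ]), np.float64(0.0016454245348541245))
[0.5287 0.2699 0.036 ] [252.8417 324.3144] (254, 324.6) (array([0.5277, 0.2695, 0.0357]), np.float64(0.0022395986282474603))
[0.4654 0.2779 0.036 ] [279.7453 339.3483] (280, 340.6) (array([0.4651, 0.2786, 0.0334]), np.float64(0.0009095722925668364))
[0.4753 0.3421 0.036 ] [256.2432 362.5791] (256.6, 362.6) (array([0.4751, 0.342 , 0.036 ]), np.float64(0.0006169758952763381))
mould (array([0.5015, 0.3059, 0.0343]), np.float64(0.0013460391015570005))
edge 0.06301803628653663 80.75872417058446
edge 0.06387360194431546 82.834284183872
edge 0.0649686669413454 81.16801496052273
edge 0.0642968269363666 81.08341646440114
tip (array([0.511 , 0.0411, 0.0491]), np.float64(0.0006823811711511703)) [0.5114 0.0413 0.048 ] [0.5113 0.0399 0.048 ]
foot (array([0.5113, 0.0411, 0.0127]), np.float64(0.0018059095846118176)) [0.5121 0.0414 0.013 ] [0.5103 0.0411 0.013 ]
[array([0.5882, 0.0733, 0.008 ]), array([ 0.5297, -0.0383,  0.008 ]), array([0.4957, 0.1239, 0.008 ])]
stand edge 0.12598793045341336 -117.68981523314027
stand edge 0.10548795340177043 151.31962822659523
board [ 0.5546 -0.2133  0.012 ]
board [ 0.4158 -0.1822  0.012 ]
board [ 0.3748 -0.3745  0.012 ]
board [ 0.5127 -0.4039  0.012 ]
board [ 0.464  -0.2945  0.012 ]
board tri (array([ 0.4643, -0.2977,  0.0025]), np.float64(0.0003477591098620155))
lemon [ 0.6568 -0.0634  0.02  ]
spice [0.6711 0.0133 0.02  ]
smallb [0.4871 0.21   0.02  ]
blend [0.6737 0.1884 0.02  ]
cap [0.8065 0.0384 0.02  ]
glassjar [ 0.7262 -0.1158  0.02  ]
matedge [ 0.4539 -0.034   0.02  ]
```

```bash
cat >> h.py <<'E'
from scipy.spatial.transform import Rotation as Ro
def go(xyz,yaw,start=None,syaw=None):
    o=ctrl.get_obs();p=np.array(o['ee_pos'] if start is None else start)
    R0=Ro.from_euler('xyz',o['eef_rot']) if syaw is None else Ro.from_euler('xyz',[np.pi,0,syaw])
    d=R0.inv().apply(np.array(xyz)-p)/.03
    w=(R0.inv()*Ro.from_euler('xyz',[np.pi,0,yaw])).as_rotvec()/np.radians(6)
    print(np.round(np.r_[d,w],3).tolist(),'dist',np.linalg.norm(d)*.03)
E
python3 - <<'E'
from h import *
go([.5,-.2,.205],-.152)
go([.502,.3055,.11],-.152,[.5,-.2,.205],-.152)
E
```

```text
[14.395, -7.609, 0.015, -0.0, -0.0, 3.932] dist 0.4884694155147171
[-2.485, -16.666, 3.167, 0.0, 0.0, 0.0] dist 0.5143532346549403
```

Emit:
{"api": "step_arm", "payload": {"plan": [[[7.2,-3.8,0,0,0,2],[7.2,-3.8,0,0,0,2],[7.2,-3.8,0,0,0,2],[7.2,-3.8,0,0,0,2],[7.2,-3.8,0,0,0,2],[7.2,-3.8,0,0,0,2],[7.2,-3.8,0,0,0,2],[7.2,-3.8,0,0,0,2]]], "grip": 1, "squeeze": 25}}

```text
time_s: 1.97
ee_pos: [0.3219, -0.3649, 0.2056]
eef_rot: [3.141, -0.0, 0.054]
force: [-1.2, -0.4, -0.1]
grip_width: 0.0941
grip_force: 0.0
```

Run:
```python
from h import *
go([.48,-.1,.18],-.152)
go([.502,.18,.13],-.152,[.48,-.1,.18],-.152)
go([.502,.3055,.11],-.152,[.502,.18,.13],-.152)
```

```text
[5.737, -8.533, 0.852, 0.003, -0.002, 1.964] dist 0.3095349085981341
[-0.688, -9.337, 1.667, 0.0, 0.0, 0.0] dist 0.28527881099023117
[-0.633, -4.135, 0.667, 0.0, 0.0, 0.0] dist 0.12708363387942606
```

Emit:
{"api": "step_arm", "payload": {"plan": [[[5.7,-8.5,0.8,0,0,1.96],[5.7,-8.5,0.8,0,0,1.96],[5.7,-8.5,0.8,0,0,1.96],[5.7,-8.5,0.8,0,0,1.96],[5.7,-8.5,0.8,0,0,1.96],[5.7,-8.5,0.8,0,0,1.96],[5.7,-8.5,0.8,0,0,1.96],[5.7,-8.5,0.8,0,0,1.96]]]}}

```text
time_s: 2.63
ee_pos: [0.4798, -0.1005, 0.1811]
eef_rot: [-3.141, 0.0, -0.154]
force: [0.9, -0.7, 1.0]
grip_width: 0.0941
grip_force: 0.0
```

Emit:
{"api": "step_arm", "payload": {"plan": [[[-0.7,-9.3,1.6,0,0,0],[-0.7,-9.3,1.6,0,0,0],[-0.7,-9.3,1.6,0,0,0],[-0.7,-9.3,1.6,0,0,0],[-0.7,-9.3,1.6,0,0,0],[-0.7,-9.3,1.6,0,0,0],[-0.7,-9.3,1.6,0,0,0],[-0.7,-9.3,1.6,0,0,0]]]}}

```text
time_s: 3.3
ee_pos: [0.5009, 0.1796, 0.1321]
eef_rot: [3.142, 0.001, -0.152]
force: [-0.9, -0.5, -1.3]
grip_width: 0.094
grip_force: 0.0
```

Emit:
{"api": "step_arm", "payload": {"plan": [[[-0.6,-4.1,0.6,0,0,0],[-0.6,-4.1,0.6,0,0,0],[-0.6,-4.1,0.6,0,0,0],[-0.6,-4.1,0.6,0,0,0],[-0.6,-4.1,0.6,0,0,0],[-0.6,-4.1,0.6,0,0,0]]]}}

```text
time_s: 3.8
ee_pos: [0.5027, 0.2992, 0.1153]
eef_rot: [3.141, 0.0, -0.156]
force: [-0.0, -0.6, 0.4]
grip_width: 0.0938
grip_force: 0.0
```

Run:
```python
from h import *
o=ctrl.get_obs();print(o['ee_pos'],o['eef_rot'])
go([.502,.3055,.006],-.152)
```

```text
[0.50273404 0.2991577  0.11529087] [ 3.14108678e+00  2.48981794e-04 -1.55843620e-01]
[-0.056, -0.207, 3.643, 0.005, 0.002, -0.037] dist 0.109477205452923
```

Emit:
{"api": "step_arm", "payload": {"plan": [[[0,-0.1,1,0,0,0],[0,-0.1,1.9,0,0,0],[0,-0.1,2.7,0,0,0],[0,-0.1,3.3,0,0,0],[0,-0.1,3.6,0,0,0],[0,-0.1,3.6,0,0,0]]]}}

```text
time_s: 4.3
ee_pos: [0.5025, 0.3017, 0.0061]
eef_rot: [3.14, 0.002, -0.157]
force: [0.1, -0.2, 0.2]
grip_width: 0.0941
grip_force: 0.0
```

Emit:
{"api": "step_arm", "payload": {"plan": [[[0,0,0,0,0,0],[0,0,0,0,0,0],[0,0,0,0,0,0],[0,0,0,0,0,0],[0,0,0,0,0,0],[0,0,0,0,0,0],[0,0,0,0,0,0],[0,0,0,0,0,0]]], "grip": 0.2, "squeeze": 30}}

```text
time_s: 4.97
ee_pos: [0.5032, 0.3041, 0.0085]
eef_rot: [-3.14, -0.002, -0.155]
force: [-0.9, 1.5, 7.0]
grip_width: 0.0658
grip_force: 30.0
```

Emit:
{"api": "step_arm", "payload": {"plan": [[[0,0,-0.3,0,0,0],[0,0,-1,0,0,0],[0,0,-2,0,0,0],[0,0,-3,0,0,0],[0,0,-3,0,0,0],[0,0,-3,0,0,0]]], "squeeze": 45}}

```text
time_s: 5.47
ee_pos: [0.5029, 0.3037, 0.0987]
eef_rot: [-3.14, -0.002, -0.155]
force: [-0.1, 0.2, -3.7]
grip_width: 0.0654
grip_force: 45.0
```

Run:
```python
from h import *
o=ctrl.get_obs();print(o['ee_pos'],o['eef_rot'],o['force'],o['grip_width'])
go([.512,.041,.085],-.152)
```

```text
[0.50293183 0.30371026 0.09873632] [-3.14042296e+00 -1.72546086e-03 -1.54809264e-01] [-0.12335186  0.20482084 -3.73552873] 0.06537143663491513
[1.648, 8.606, 0.451, -0.011, -0.016, -0.027] dist 0.2632253768703213
```

Emit:
{"api": "step_arm", "payload": {"plan": [[[0.1,0.6,0,0,0,0],[0.3,1.8,0,0,0,0],[0.6,3.1,0.1,0,0,0],[0.9,4.4,0.2,0,0,0],[1.2,5.7,0.3,0,0,0],[1.4,7,0.4,0,0,0],[1.6,8,0.4,0,0,0],[1.65,8.6,0.4,0,0,0]]]}}

```text
time_s: 6.13
ee_pos: [0.5105, 0.038, 0.0837]
eef_rot: [3.141, 0.003, -0.157]
force: [0.8, 0.6, -4.0]
grip_width: 0.0658
grip_force: 45.0
```

Emit:
{"api": "step_arm", "payload": {"plan": [[[0,0,0,0,0,0],[0,0,0,0,0,0],[0,0,0,0,0,0]]]}}

```text
time_s: 6.38
ee_pos: [0.5111, 0.0414, 0.0844]
eef_rot: [3.141, 0.002, -0.155]
force: [-0.1, -0.3, -4.0]
grip_width: 0.0657
grip_force: 45.0
```

Run:
```python
from h import *
o=ctrl.get_obs();print(o['ee_pos'],o['eef_rot'],o['force'],o['moment'],o['grip_width'])
t=snap('top','t1.png');s=snap('scene','s1.png')
c=lambda im,x,y,w,h:cv2.resize(im[y:y+h,x:x+w],(400,600),interpolation=cv2.INTER_CUBIC)
cv2.imwrite('pics/crop1.png',np.hstack([c(t,255,170,80,120),c(s,280,200,80,120)])[:,:,::-1])
for n in('top','scene'):
  for q in('mould','mould_rim'): print(n,q,[(d['at'],d['confidence']) for d in ctrl.place_of(q,n)])
```

```text
[0.51111316 0.0414271  0.08444221] [ 3.14138050e+00  1.98192495e-03 -1.54841442e-01] [-0.07488079 -0.27589845 -4.02705065] [ 0.01444066 -0.01693428  0.02085013] 0.06574968168378503
top mould [([356.6, 310.0], 0.84), ([454.2, 259.0], 0.2)]
top mould_rim [([357.5, 311.7], 0.83)]
scene mould [([404.7, 255.0], 0.9), ([315.1, 240.3], 0.68)]
scene mould_rim [([405.1, 243.6], 0.62), ([318.9, 229.7], 0.59), ([392.2, 198.0], 0.59)]
```

View pics/crop1.png

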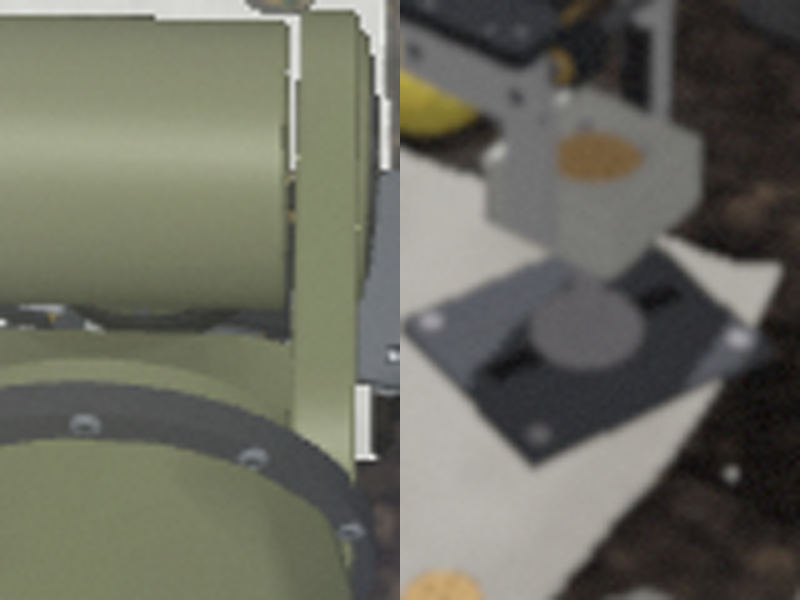

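The top camera's view is blocked by the arm. In the scene view the mould hangs level above the rod: right corner about (339.6,226.6) at the top and (339.6,239.6) at the bottom, lowest corner (320.8,255.6), left bottom (297.2,244.6). I fit its position from these.

Run:
```python
from h import *
from scipy.optimize import least_squares
np.set_printoptions(precision=4,suppress=True)
o=ctrl.get_obs();p=o['ee_pos'];yaw=o['eef_rot'][2]
R=Ro.from_euler('z',yaw).as_matrix()
print({(a,b,c):proj('scene',p+[0,0,-.0075]+R@[a*.033,b*.033,c]).round(1).tolist() for a in(-1,1) for b in(-1,1) for c in(0,.036)})
obs=[((-1,-1,.036),(339.6,226.6)),((-1,-1,0),(339.6,239.6)),((-1,1,0),(320.8,255.6)),((1,1,0),(297.2,244.6))]
f=lambda v:np.concatenate([proj('scene',v+R@[k[0]*.033,k[1]*.033,k[2]])-q for k,q in obs])
r=least_squares(f,p);print(r.x,r.x-p,r.fun)
```

```text
{(-1, -1, 0): [338.2, 239.8], (-1, -1, 0.036): [338.8, 226.5], (-1, 1, 0): [320.2, 256.1], (-1, 1, 0.036): [320.4, 242.6], (1, -1, 0): [313.4, 228.5], (1, -1, 0.036): [313.5, 215.2], (1, 1, 0): [294.9, 243.9], (1, 1, 0.036): [294.5, 230.5]}
[0.5184 0.0216 0.0607] [ 0.0067 -0.02   -0.0247] [ 0.1286  0.3007 -0.4698  0.2997  0.7234  0.1662 -0.4077 -0.7706]
```

Emit:
{"api": "step_arm", "payload": {"plan": [[[0.05,0,0.3,0,0,0],[0.05,0,0.6,0,0,0],[0.05,0,0.8,0,0,0],[0.05,0,0.85,0,0,0],[0.05,0,0.9,0,0,0],[0.05,0,0.95,0,0,0],[0.05,0,1,0,0,0],[0.05,0,1.05,0,0,0]]]}}

```text
time_s: 7.35
ee_pos: [0.5134, 0.0408, 0.054]
eef_rot: [-3.141, -0.0, -0.155]
force: [0.4, -0.4, -3.9]
grip_width: 0.0655
grip_force: 45.0
```

Run:
```python
from h import *
o=ctrl.get_obs();print(o['ee_pos'],o['eef_rot'],o['force'],o['moment'],o['grip_width'])
```

```text
[0.51338924 0.0407942  0.05402624] [-3.14149443e+00 -4.47684643e-04 -1.54923531e-01] [ 0.40169484 -0.35542423 -3.92939945] [-0.04181865  0.00295291 -0.00666269] 0.06553675439251416
```

Force is unchanged. Continuing down slowly.

Emit:
{"api": "step_arm", "payload": {"plan": [[[-0.02,0,0.07,0,0,0],[-0.02,0,0.14,0,0,0],[-0.02,0,0.2,0,0,0],[-0.02,0,0.2,0,0,0]]]}}

```text
time_s: 7.68
ee_pos: [0.5124, 0.0409, 0.0476]
eef_rot: [3.142, 0.001, -0.155]
force: [-0.4, -0.2, -3.5]
grip_width: 0.0656
grip_force: 45.0
```

Run:
```python
from h import *
o=ctrl.get_obs();print(o['ee_pos'],o['eef_rot'],o['force'],o['moment'],o['grip_width'])
```

```text
[0.51243022 0.04088584 0.04756035] [ 3.14151499e+00  5.51091033e-04 -1.54898905e-01] [-0.4043836  -0.18916409 -3.53242124] [-0.02448289 -0.00404099  0.02750331] 0.06558276827888282
```

Emit:
{"api": "step_arm", "payload": {"plan": [[[0,0,0.05,0,0,0],[0,0,0.1,0,0,0],[0,0,0.15,0,0,0],[0,0,0.2,0,0,0],[0,0,0.25,0,0,0],[0,0,0.3,0,0,0]]]}}

```text
time_s: 8.18
ee_pos: [0.5132, 0.0405, 0.0396]
eef_rot: [3.141, -0.002, -0.155]
force: [-0.8, -5.9, 8.5]
grip_width: 0.066
grip_force: 45.0
```

Emit:
{"api": "step_arm", "payload": {"plan": [[[0,0,0.05,0,0,0],[0,0,0.1,0,0,0],[0,0,0.15,0,0,0],[0,0,0.2,0,0,0]]]}}

```text
time_s: 8.52
ee_pos: [0.5131, 0.041, 0.0332]
eef_rot: [-3.141, -0.001, -0.155]
force: [0.9, -0.7, 2.5]
grip_width: 0.0653
grip_force: 45.0
```

Run:
```python
from h import *
o=ctrl.get_obs();print(o['ee_pos'],o['eef_rot'],o['force'],o['moment'],o['grip_width'])
```

```text
[0.51305105 0.0409979  0.03315168] [-3.14120852e+00 -1.07361797e-03 -1.54933936e-01] [ 0.91013877 -0.70194764  2.53925394] [-0.06637848 -0.05085768 -0.01439846] 0.06534355634103645
```

Emit:
{"api": "step_arm", "payload": {"plan": [[[0,0,0.05,0,0,0],[0,0,0.1,0,0,0],[0,0,0.15,0,0,0],[0,0,0.2,0,0,0],[0,0,0.25,0,0,0],[0,0,0.3,0,0,0]]]}}

```text
time_s: 9.02
ee_pos: [0.5125, 0.0409, 0.0236]
eef_rot: [3.142, 0.0, -0.155]
force: [0.5, -0.2, -4.1]
grip_width: 0.0657
grip_force: 45.0
```

Emit:
{"api": "step_arm", "payload": {"plan": [[[0,0,0.02,0,0,0],[0,0,0.05,0,0,0],[0,0,0.08,0,0,0]]]}}

```text
time_s: 9.27
ee_pos: [0.5127, 0.0409, 0.0215]
eef_rot: [-3.142, -0.0, -0.155]
force: [-2.0, -0.6, 3.6]
grip_width: 0.0659
grip_force: 45.0
```

Emit:
{"api": "step_arm", "payload": {"plan": [[[0,0,0.03,0,0,0],[0,0,0.03,0,0,0]]]}}

```text
time_s: 9.43
ee_pos: [0.5128, 0.0409, 0.0215]
eef_rot: [-3.142, -0.0, -0.155]
force: [-6.2, 0.1, 9.7]
grip_width: 0.0655
grip_force: 45.0
```

Emit:
{"api": "step_arm", "payload": {"plan": [[[0,0,0.03,0,0,0],[0,0,0.03,0,0,0]]]}}

```text
time_s: 9.6
ee_pos: [0.5128, 0.0409, 0.0214]
eef_rot: [-3.142, -0.0, -0.155]
force: [-11.5, -0.5, 22.2]
grip_width: 0.0658
grip_force: 45.0
```

Run:
```python
from h import *
o=ctrl.get_obs();print(o['ee_pos'],o['eef_rot'],o['force'],o['moment'],o['grip_width'])
s=snap('scene','s2.png')
cv2.imwrite('pics/crop2.png',cv2.resize(s[190:290,270:370],(600,600),interpolation=cv2.INTER_CUBIC)[:,:,::-1])
```

```text
[0.51280944 0.04087851 0.02141656] [-3.14157061e+00 -4.46194039e-04 -1.54756730e-01] [-11.5427797   -0.51639173  22.16769568] [-0.0395967   2.23336573  0.02245013] 0.06584381791379856
```

View pics/crop2.png

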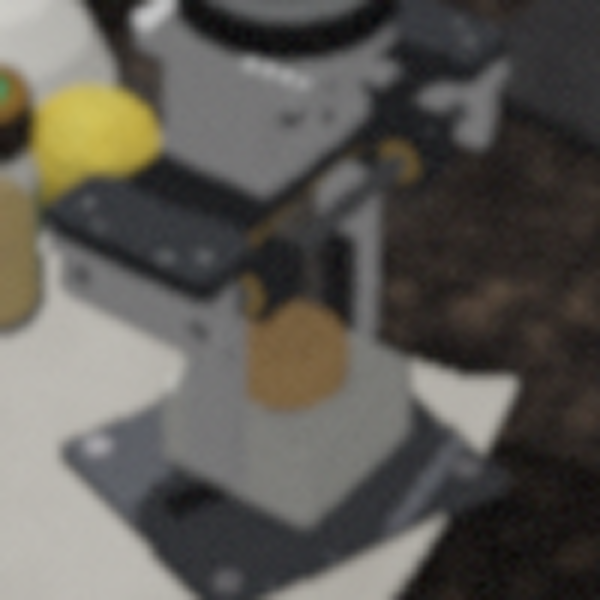

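The biscuit stands above the rim, around crop (297,355), and the mould is seated: z stopped at 0.0214 while the force rose to 26 N. I relieve the preload and then release.

Emit:
{"api": "step_arm", "payload": {"plan": [[[0,0,-0.06,0,0,0],[0,0,-0.06,0,0,0],[0,0,-0.06,0,0,0]]]}}

```text
time_s: 9.9
ee_pos: [0.5127, 0.0409, 0.0215]
eef_rot: [-3.142, -0.0, -0.155]
force: [0.5, -0.2, 2.2]
grip_width: 0.0657
grip_force: 45.0
```

Emit:
{"api": "step_arm", "payload": {"plan": [[[0,0,0,0,0,0],[0,0,0,0,0,0],[0,0,0,0,0,0],[0,0,0,0,0,0],[0,0,0,0,0,0],[0,0,0,0,0,0]]], "grip": 1}}

```text
time_s: 10.4
ee_pos: [0.5127, 0.0409, 0.0215]
eef_rot: [3.142, -0.0, -0.155]
force: [-0.5, 0.0, -0.2]
grip_width: 0.0938
grip_force: 0.0
```

Emit:
{"api": "step_arm", "payload": {"plan": [[[0,0,-0.3,0,0,0],[0,0,-1,0,0,0],[0,0,-2,0,0,0],[0,0,-3,0,0,0],[0,2,-4,0,0,0],[0,4,-4,0,0,0],[0,6,-4,0,0,0],[0,6,-4,0,0,0]]]}}

```text
time_s: 11.07
ee_pos: [0.4873, -0.1205, 0.142]
eef_rot: [3.141, -0.002, -0.154]
force: [0.5, -0.8, 0.1]
grip_width: 0.094
grip_force: 0.0
```

Run:
```python
from h import *
o=ctrl.get_obs();print(o['ee_pos'],o['eef_rot'],o['force'],o['grip_width'])
t=snap('top','t3.png');s=snap('scene','s3.png')
c=lambda im,x,y,w,h:cv2.resize(im[y:y+h,x:x+w],(400,400),interpolation=cv2.INTER_CUBIC)
cv2.imwrite('pics/crop3.png',np.hstack([c(t,253,190,80,80),c(s,277,205,80,80)])[:,:,::-1])
for n in('top','scene'):
  for q in('mould_rim','biscuit'): print(n,q,[(d['at'],d['confidence']) for d in ctrl.masks_of(q,n)])
```

```text
[ 0.48728091 -0.12046262  0.14200485] [ 3.14129275e+00 -1.77579776e-03 -1.53942933e-01] [ 0.54298283 -0.8213606   0.07694288] 0.09395694068766412
top mould_rim [([294.7, 238.3], 0.79)]
top biscuit [([290.4, 225.9], 0.69), ([206.8, 237.0], 0.69)]
scene mould_rim [([405.5, 248.4], 0.74), ([318.5, 261.3], 0.56)]
scene biscuit [([316.2, 246.9], 0.82), ([285.8, 321.1], 0.5)]
```

View pics/crop3.png

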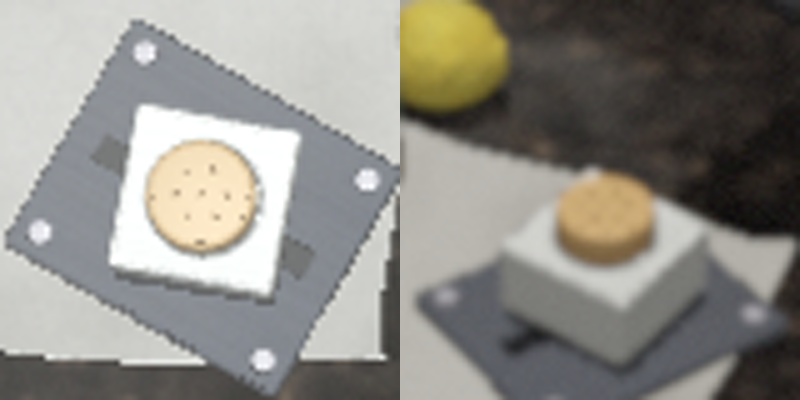

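The mould sits level and home on the stand, and the biscuit is level on the rod. Its top is centred at top (293.0,229.0) and scene (317.8,245.2).

Run:
```python
from h import *
np.set_printoptions(precision=4,suppress=True)
print(tri('top',(293,229),'scene',(317.8,245.2)),atz('top',(293,229),.066))
go([.512,.041,.11],-.152)
go([.512,.041,.052],-.152,[.512,.041,.11],-.152)
```

```text
(array([0.5094, 0.0405, 0.0686]), np.float64(3.59027285398192e-05)) [0.5097 0.0406 0.066 ]
[-0.017, -5.363, 1.026, -0.001, -0.0, -0.021] dist 0.16381505078578948
[0.0, -0.0, 1.933, 0.0, 0.0, 0.0] dist 0.05800000000000002
```

Emit:
{"api": "step_arm", "payload": {"plan": [[[0,-1.4,0,0,0,0],[0,-2.8,0.1,0,0,0],[0,-4.1,0.3,0,0,0],[0,-5,0.6,0,0,0],[0,-5.36,0.9,0,0,0],[0,-5.36,1,0,0,0],[0,-5.36,1,0,0,0],[0,-5.36,1,0,0,0]]], "grip": 0.85, "squeeze": 10}}

```text
time_s: 12.03
ee_pos: [0.5124, 0.0393, 0.1106]
eef_rot: [3.141, 0.0, -0.155]
force: [0.4, -0.2, -1.4]
grip_width: 0.0799
grip_force: 0.0
```

Run:
```python
from h import *
o=ctrl.get_obs();print(o['ee_pos'],o['eef_rot'],o['force'],o['grip_width'])
go([.511,.0407,.053],-.152)
```

```text
[0.51240026 0.03927767 0.11058779] [ 3.14139156e+00  2.86147896e-04 -1.55034435e-01] [ 0.41576925 -0.20772767 -1.35716333] 0.07987238022335251
[-0.053, -0.04, 1.92, 0.002, 0.003, -0.029] dist 0.05762237109173638
```

Emit:
{"api": "step_arm", "payload": {"plan": [[[-0.04,-0.03,0.4,0,0,0],[-0.04,-0.03,0.9,0,0,0],[-0.04,-0.03,1.3,0,0,0],[-0.04,-0.03,1.6,0,0,0],[-0.04,-0.03,1.75,0,0,0],[-0.04,-0.03,1.82,0,0,0],[-0.04,-0.03,1.82,0,0,0],[-0.04,-0.03,1.82,0,0,0]]]}}

```text
time_s: 12.7
ee_pos: [0.5118, 0.0408, 0.0565]
eef_rot: [-3.141, -0.001, -0.155]
force: [-0.4, -0.3, -0.1]
grip_width: 0.08
grip_force: 0.0
```

Emit:
{"api": "step_arm", "payload": {"plan": [[[0,0,0,0,0,0],[0,0,0,0,0,0],[0,0,0,0,0,0]]], "grip": 0.6}}

```text
time_s: 12.95
ee_pos: [0.5116, 0.0411, 0.0563]
eef_rot: [-3.141, -0.001, -0.155]
force: [1.0, 0.9, 0.4]
grip_width: 0.0632
grip_force: 0.0
```

Emit:
{"api": "step_arm", "payload": {"plan": [[[0,0,0,0,0,0],[0,0,0,0,0,0],[0,0,0,0,0,0],[0,0,0,0,0,0],[0,0,0,0,0,0],[0,0,0,0,0,0]]], "grip": 0.3}}

```text
time_s: 13.45
ee_pos: [0.5115, 0.041, 0.056]
eef_rot: [-3.142, -0.0, -0.155]
force: [-0.0, 0.2, 1.0]
grip_width: 0.0432
grip_force: 10.0
```

Emit:
{"api": "step_arm", "payload": {"plan": [[[0,0,-0.1,0,0,0],[0,0,-0.3,0,0,0],[0,0,-0.6,0,0,0],[0,0,-1,0,0,0],[0,0,-1.5,0,0,0],[0,0,-2,0,0,0],[0,0,-2.2,0,0,0],[0,0,-2.2,0,0,0]]]}}

```text
time_s: 14.12
ee_pos: [0.5122, 0.0411, 0.1238]
eef_rot: [-3.141, -0.003, -0.155]
force: [0.0, 0.1, -1.0]
grip_width: 0.0433
grip_force: 10.0
```

Run:
```python
from h import *
o=ctrl.get_obs();print(o['ee_pos'],o['eef_rot'],o['force'],o['grip_width'])
s=snap('scene','s4.png')
cv2.imwrite('pics/crop4.png',cv2.resize(s[180:290,270:380],(500,500),interpolation=cv2.INTER_CUBIC)[:,:,::-1])
go([.464,-.295,.11],-.152)
```

```text
[0.51219144 0.04107733 0.12377107] [-3.14109003e+00 -3.01355261e-03 -1.54811554e-01] [ 0.03940973  0.0790954  -0.95470077] 0.0433048461775002
[0.157, 11.313, 0.415, -0.002, -0.013, -0.028] dist 0.3396511354090565
```

View pics/crop4.png

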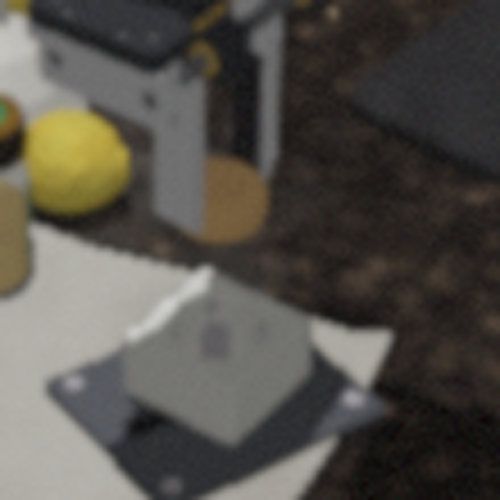

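The biscuit is held level at crop (235,200), and the mould stays home. Moving to the board.

Emit:
{"api": "step_arm", "payload": {"plan": [[[0,0.3,0,0,0,0],[0,0.9,0,0,0,0],[0,1.8,0,0,0,0],[0,2.8,0,0,0,0],[0,3.8,0,0,0,0],[0,4.8,0,0,0,0],[0.1,5.8,0,0,0,0],[0.1,6.8,0,0,0,0]]]}}

```text
time_s: 14.83
ee_pos: [0.482, -0.1628, 0.1211]
eef_rot: [-3.141, 0.001, -0.155]
force: [0.3, -0.2, -0.8]
grip_width: 0.0431
grip_force: 10.0
```

Emit:
{"api": "step_arm", "payload": {"plan": [[[0,1,0.1,0,0,0],[0,2,0.2,0,0,0],[0,3,0.3,0,0,0],[0,3.8,0.4,0,0,0],[0,4.3,0.5,0,0,0],[0,4.5,0.7,0,0,0],[0,4.5,1,0,0,0],[0,4.5,1.2,0,0,0]]]}}

```text
time_s: 15.5
ee_pos: [0.4618, -0.2934, 0.0843]
eef_rot: [-3.141, 0.001, -0.155]
force: [0.6, 0.1, -0.4]
grip_width: 0.0434
grip_force: 10.0
```

Run:
```python
from h import *
o=ctrl.get_obs();print(o['ee_pos'],o['eef_rot'],o['force'],o['grip_width'])
go([.464,-.295,.022],-.152)
```

```text
[ 0.46176406 -0.29342393  0.08430821] [-3.14067943e+00  1.43670857e-03 -1.54723273e-01] [ 0.63063609  0.11124209 -0.394614  ] 0.043399720146438746
[0.085, 0.042, 2.077, -0.009, 0.014, -0.026] dist 0.06236823730169969
```

Emit:
{"api": "step_arm", "payload": {"plan": [[[0,0,0.5,0,0,0],[0,0,1,0,0,0],[0,0,1.4,0,0,0],[0,0,1.7,0,0,0],[0,0,1.85,0,0,0],[0,0,1.95,0,0,0],[0,0,2,0,0,0],[0,0,2,0,0,0]]]}}

```text
time_s: 16.17
ee_pos: [0.4623, -0.2944, 0.0261]
eef_rot: [3.141, -0.0, -0.155]
force: [0.7, 0.4, -0.6]
grip_width: 0.0436
grip_force: 10.0
```

Emit:
{"api": "step_arm", "payload": {"plan": [[[0,0,0.02,0,0,0],[0,0,0.04,0,0,0],[0,0,0.05,0,0,0],[0,0,0.05,0,0,0]]]}}

```text
time_s: 16.5
ee_pos: [0.4621, -0.2945, 0.0246]
eef_rot: [3.141, -0.0, -0.155]
force: [-0.6, -0.1, -0.6]
grip_width: 0.043
grip_force: 10.0
```

Emit:
{"api": "step_arm", "payload": {"plan": [[[0,0,0.03,0,0,0],[0,0,0.06,0,0,0],[0,0,0.08,0,0,0],[0,0,0.08,0,0,0]]]}}

```text
time_s: 16.83
ee_pos: [0.462, -0.2943, 0.0219]
eef_rot: [-3.141, 0.0, -0.155]
force: [-0.3, 0.4, -0.8]
grip_width: 0.0433
grip_force: 10.0
```

Emit:
{"api": "step_arm", "payload": {"plan": [[[0,0,0.02,0,0,0],[0,0,0.04,0,0,0],[0,0,0.05,0,0,0],[0,0,0.05,0,0,0]]]}}

```text
time_s: 17.17
ee_pos: [0.4621, -0.2943, 0.0204]
eef_rot: [-3.142, 0.0, -0.155]
force: [0.7, 0.8, -1.1]
grip_width: 0.0432
grip_force: 10.0
```

Emit:
{"api": "step_arm", "payload": {"plan": [[[0,0,0.02,0,0,0],[0,0,0.03,0,0,0],[0,0,0.03,0,0,0]]]}}

```text
time_s: 17.42
ee_pos: [0.4622, -0.2944, 0.02]
eef_rot: [3.142, -0.0, -0.155]
force: [-0.9, 1.6, 4.1]
grip_width: 0.0433
grip_force: 10.0
```

Emit:
{"api": "step_arm", "payload": {"plan": [[[0,0,0.02,0,0,0],[0,0,0.03,0,0,0],[0,0,0.03,0,0,0]]]}}

```text
time_s: 17.67
ee_pos: [0.4624, -0.2944, 0.0196]
eef_rot: [3.141, -0.001, -0.155]
force: [-3.1, 1.8, 11.8]
grip_width: 0.0432
grip_force: 10.0
```

Contact with the board. I ease off, open partway and then fully, and retreat.

Emit:
{"api": "step_arm", "payload": {"plan": [[[0,0,-0.03,0,0,0],[0,0,-0.03,0,0,0],[0,0,-0.03,0,0,0]]]}}

```text
time_s: 17.92
ee_pos: [0.4622, -0.2944, 0.0197]
eef_rot: [3.141, -0.0, -0.155]
force: [-0.2, -1.1, 2.0]
grip_width: 0.043
grip_force: 10.0
```

Emit:
{"api": "step_arm", "payload": {"plan": [[[0,0,0,0,0,0],[0,0,0,0,0,0],[0,0,0,0,0,0],[0,0,0,0,0,0],[0,0,0,0,0,0],[0,0,0,0,0,0]]], "grip": 0.85}}

```text
time_s: 18.42
ee_pos: [0.4621, -0.2944, 0.0196]
eef_rot: [-3.142, 0.0, -0.155]
force: [-0.0, 0.3, 0.5]
grip_width: 0.0785
grip_force: 0.0
```

Emit:
{"api": "step_arm", "payload": {"plan": [[[0,0,-0.3,0,0,0],[0,0,-1,0,0,0],[0,0,-2,0,0,0],[0,0,-3,0,0,0],[0,0,-4,0,0,0],[0,2,-4,0,0,0],[0,4,-4,0,0,0],[0,5,-4,0,0,0]]]}}

```text
time_s: 19.08
ee_pos: [0.4427, -0.4193, 0.1414]
eef_rot: [3.14, -0.002, -0.153]
force: [1.2, 0.0, -0.4]
grip_width: 0.0798
grip_force: 0.0
```

Run:
```python
from h import *
o=ctrl.get_obs();print(o['time_s'],o['ee_pos'],o['force'],o['grip_width'])
t=snap('top','t5.png');s=snap('scene','s5.png')
c=lambda im,x,y,w,h:cv2.resize(im[y:y+h,x:x+w],(400,300),interpolation=cv2.INTER_CUBIC)
cv2.imwrite('pics/crop5.png',np.hstack([c(t,240,120,280,210),c(s,230,140,220,165)])[:,:,::-1])
for n in('top','scene'):print([(d['at'],d['confidence']) for d in ctrl.masks_of('biscuit',n)])
```

```text
19.0833 [ 0.44273023 -0.419287    0.14138147] [ 1.15330739  0.02430815 -0.38965469] 0.07981601443816463
[([209.3, 237.2], 0.57)]
[([286.7, 320.0], 0.67), ([394.6, 188.9], 0.56)]
```

View pics/crop5.png

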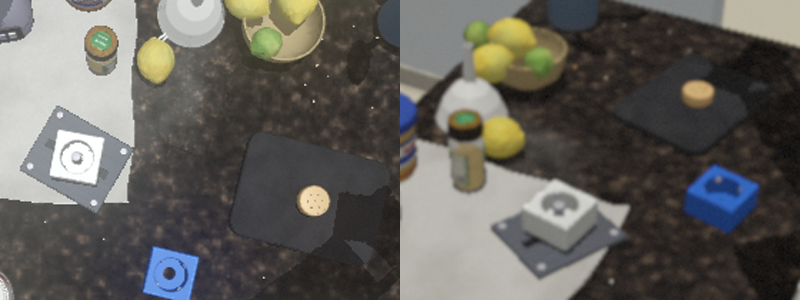

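The biscuit lies pricked side up in the middle of the board, at crop (313,200). The mould is home on the stand with the rod tip visible at crop (77,157), and the other things are where they were. Handing in.

```bash
python3 -c "
from station import ctrl
print(ctrl.hand_in())"
```

```text
the job is handed in; nothing more can be done
None
```

The mould is fully home on the knockout stand, the biscuit lies the same way up near the middle of the dark board, and the job was handed in at about 19 s.

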